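# Press two mends on an album page under boards and weights

## Task

The two tissue mends on the album page must dry flat: lay the long pressing board on the long mend and the short board on the short mend, each centred over its mend and lined up with it. Then set the two bar weights square across the long board, one in the middle of each half, and the round knobbed weight on the middle of the short board. Lower the weights gently rather than dropping them, never let a bare metal weight touch the page, and leave the paste jar and the dusting brush where they are.

Things in the scene. Friction and masses are not known exactly. Their poses are not given: they have to be found in the camera images.
- album_page: fixed brown album page, 240 x 320 x 4 mm thick (top face 4 mm above the bench), bearing a dark grey-toned photographic print of 180 x 240 mm with black photo corners. It lies on the left or the right half of the bench, a little turned. Origin: centre of its underside; own x across its 240 mm, own y along its 320 mm, z up. It cannot be moved.
- long_mend: the long tissue mend: a flat pale cream paper strip 120 x 18 mm stuck on the print (under 2 mm thick, it offers no resistance: a board laid over it rests on the page's top face). Origin: its middle, at the height of the page's top face; own x along its 120 mm length, z up.
- short_mend: the short tissue mend: the same pale strip, 50 x 18 mm, elsewhere on the print, running about at right angles to the long one. Origin: its middle, at the height of the page's top face; own x along its 50 mm length, z up.
- long_board: loose plywood pressing board with thin grey felt beneath, 170 x 54 x 15 mm thick, about 90 g. Starts flat, felt down, on a fixed green mat 3 mm thick. Origin: centre of its underside; own x along its 170 mm, y across its 54 mm (grip here), z up. Either end may lie either way.
- short_board: loose plywood pressing board like the long one but 76 x 54 x 15 mm thick, about 40 g, flat on the green mat. Origin: centre of its underside; own x along its 76 mm, y across its 54 mm (grip here), z up.
- bar_a: loose dark steel bar weight, 54 x 28 x 28 mm high, about 0.33 kg, lying on the green mat. Origin: centre of its underside; own x along its 54 mm, y across its 28 mm width (grip here), z up. The two bars are alike; either may go on either half of the long board, its 54 mm across the board's 54 mm width.
- bar_b: the other dark steel bar weight, the same as bar_a in size, mass and axes.
- round_weight: loose bright steel round weight, about 0.46 kg, standing on the green mat: a disc of 50 mm diameter and 28 mm high, on it a thin neck and a round grip knob of 18 mm diameter from 34 to 52 mm above the underside. Origin: centre of its underside, z up.
- paste_jar: bystander: closed jar, 54 mm diameter, 75 mm high, with an orange cap, standing on the bench beyond the page and the mat, on the left or the right. Origin: centre of its underside. Leave it alone.
- dust_brush: bystander: flat dusting brush with a light wooden handle and black bristles, 170 x 40 x 12 mm, lying crosswise on the bench beyond the page and the mat, on the other side from the jar. Origin: on its underside, 74 mm from the bristle tips; own x towards the bristles. Leave it alone.
Things that resemble listed ones, but are neither listed nor needed, are in the scene too. Leave any orange or pink look-alike of the bar_b alone.

How it is judged:
At the end, for the whole second after the job is handed in: Each board flat on the page, centred on its mend (12 mm), lined up (0.15 rad); one bar flat across each half of the long board (0.2 rad), centre 27.5-57.5 mm from its middle lengthwise, 12 mm sideways; round weight upright on the middle of the short board (12 mm); all at rest (horizontal distance between long_board and long_mend below 0.012 m and angle between the x axis of long_board and the x axis of long_mend, either way round below 0.15 rad and angle between each of long_board, short_board's own z axis and vertical below 0.06 rad and z of long_board in the frame of long_mend between -0.003 and 0.004 m and horizontal distance between short_board and short_mend below 0.012 m and angle between the x axis of short_board and the x axis of short_mend, either way round below 0.15 rad and z of short_board in the frame of short_mend between -0.003 and 0.004 m and ((x of bar_a in the frame of long_board between 0.0275 and 0.0575 m and y of bar_a in the frame of long_board between -0.012 and 0.012 m and z of bar_a in the frame of long_board between 0.012 and 0.018 m and angle between the x axis of each of bar_a, bar_b and the y axis of long_board, either way round below 0.2 rad and x of bar_b in the frame of long_board between -0.0575 and -0.0275 m and y of bar_b in the frame of long_board between -0.012 and 0.012 m and z of bar_b in the frame of long_board between 0.012 and 0.018 m) or (x of bar_a in the frame of long_board between -0.0575 and -0.0275 m and y of bar_a in the frame of long_board between -0.012 and 0.012 m and z of bar_a in the frame of long_board between 0.012 and 0.018 m and angle between the x axis of each of bar_a, bar_b and the y axis of long_board, either way round below 0.2 rad and x of bar_b in the frame of long_board between 0.0275 and 0.0575 m and y of bar_b in the frame of long_board between -0.012 and 0.012 m and z of bar_b in the frame of long_board between 0.012 and 0.018 m)) and horizontal distance between round_weight and short_board below 0.012 m and z of round_weight in the frame of short_board between 0.012 and 0.018 m and angle between each of bar_a, bar_b, round_weight's own z axis and vertical below 0.1 rad and linear speed of each of long_board, short_board, bar_a, bar_b, round_weight below 0.02 m/s); the robot touches nothing.
It fails at once if a metal weight touches the album page (contact force between any of bar_a, bar_b, round_weight and album_page above 0.5 N).
It fails at once if a weight is dropped or flung: it moves faster than 0.5 m/s (a fall of some 13 mm) while the fingers do not hold it ((linear speed of bar_a above 0.5 m/s and contact force between bar_a and the fingers below 0.2 N) or (linear speed of bar_b above 0.5 m/s and contact force between bar_b and the fingers below 0.2 N) or (linear speed of round_weight above 0.5 m/s and contact force between round_weight and the fingers below 0.2 N)).
It fails at once if the paste jar or the dusting brush is moved by more than 15 mm (distance of any of paste_jar, dust_brush from where it was at the start of the episode above 0.015 m).
It also fails if it takes over 128 s, if anything falls off the work surface, if the arm or the gripper's body presses on something with over 40 N, if the wrist force passes 120 N, or if a joint passes its speed limit or range.

## Robot

A 7-joint arm with a two-finger parallel gripper is mounted at the origin on the work surface. World frame = base frame: x ahead of the robot, y to its left, z up, the work surface at z = 0. Lengths are in m, angles in rad, forces in N, time in s.
With the tool pointing down it reaches from about 0.4 to 0.85 m from the base axis. Payload 4.5 kg.
Tool frame: the origin (TCP) lies where the fingers leave the gripper's body, on its centre line; the fingertips stand 64 mm ahead of it and the grasp point (between the pads) lies 45 mm ahead of it; z points along the fingers, y is the line along which they close (so a half turn about z gives the same grasp; the last joint's range is limited). The gripper opens to 88 mm and grips with 3 to 60 N. Pads are 18 mm wide; open, the fingers measure 123 mm over their backs; the gripper's body (75 mm by 187 mm) begins 45 mm behind the grasp point.
Start: joints at [0.034, 0.689, -0.195, 1.565, 0.157, 0.902, -0.215], TCP at [0.625, 0, 0.303] pointing down, gripper open.
Joint ranges: [-3.01, 3.01], [-0.46, 2.08], [-1.47, 1.51], [0.13, 2.56], [-1, 4.14], [0.04, 2.09], [-2.66, 2.66]. Speed limits (rad/s): [2.57, 2.57, 3.14, 3.14, 3.14, 3.14, 3.14].

## Interface

Orientations are given as a unit quaternion [x, y, z, w].
In Python, from plant import r gives the robot as it stands.
- The arm moves only by the tool play_rows, never from a script. Its arguments are lists of equal length, an entry for each row: "translation": the shift along the tool's x, y, z in m, a list of three; "delta_rot": the turn, a rotation vector about the tool's x, y, z in degrees, a list of three; "grip": the opening, from -1 (shut) to 1 (fully open). In form: {"translation": [[x, y, z], ...], "delta_rot": [[rx, ry, rz], ...], "grip": [grip, ...]}. A call has 1 to 20 rows; each row shifts and turns the commanded pose from where the row before left it, along the tool's axes as they then stand; what a row does not reach is not made up. A row lasts 1/8 s, in which the tool goes at most 62.5 mm and 10.7 degrees, less where a joint would pass 70% of its speed; a pose out of reach is approached as far as the arm can. A call with a gripper value outside its range is refused whole. The fingers move at their own pace and stop on an object; "squeeze" is the grip in N (left out, the last holds). Time passes only in rows, so rows that do not move let the fingers close. It gives the time, the measured TCP pose, the force, the opening and the grip force at its end, in the units of the state.
- r.get_state(): the state, without advancing time (a new reading comes with each control period).
- r.snapshot(name): name is "scene" or "side" or "wrist"; returns the picture (400x640x3 uint8, blue, green, red); there is no depth.
- r.get_calibration(name): a dict with "intrinsics" (3x3 intrinsics, pixels), "eye" and "rotation" of the camera in the world. Camera axes: x right, y up, looking along -z (the intrinsics and any distortion apply to the point x, -y, -z); pixel columns grow to the right and rows downward; lengths in m; the calibration is good to about 2 mm. The wrist camera is an equidistant fisheye: a pixel r from the principal point sees the ray r / f radians off the axis. A picture is of the moment at which its call begins: read the wrist's pose just before it. get_calibration takes no time and is no camera call; for the wrist camera it gives the pose at the moment of the call.
- r.finish_job(): hands the job in; it is judged then, once.
Trained networks look in the newest picture that a camera, given by its name, has taken for a name from the list of things; names that differ only in an ending like _2 or _b are one class to them, and where a whole thing is asked for, a point or a joint stands for the part that bears it (a point fixed in the world has none). Each returns a list of dicts, best first, with "confidence" (0 to 1); they miss things now and then, are a little off and sometimes report something else, mostly with a low value. They report only what shows in the picture. A call takes as long as a camera call. They do not tell look-alikes from the thing itself.
- r.look_for(camera, target): "point" ([x, y, z] in m, in world coordinates, good to about 4 mm: the middle of the surface that is visible of it).
- r.silhouettes(camera, target): "pixels" (400x640 bool, what is visible of it).
The state is a dict: "clock": time; "q": joint angles; "qd": joint speeds; "joint_torque": joint torques, N m; "tool_pos": TCP position; "eef_rot": TCP orientation; "contact_force": force on the tool from outside, world axes, zero at the start; "moment": the same for the moment, N m; "opening": opening from 0.0 (shut) to 1.0 (fully open); "finger_force": force on a finger pad.
Only numpy, scipy, OpenCV 4.12 (cv2) and the standard library are available. Lean on these libraries where they do the work, as an engineer would, in place of code of your own. Each camera call takes 0.05 s, during which the arm holds its last target. There are 200 camera calls.

## Working session

There is one attempt and no reset: what is moved stays moved. The work goes in short steps, Python scripts to look and compute and a tool call to move; the robot and the scene stay as the last step left them, time stands still between calls to the robot, and variables do not carry over. Pictures are saved under pics/ and viewed, at most 15 in all, crops included, and the job is handed in when it is done.

Besides the shell and the picture viewer there is one more tool, called after "Request:" as name(argument=value, ...) on one line, values as JSON. play_rows: Moves the arm, as the interface text tells. Its arguments: {"type":"object","properties":{"translation":{"type":"array","items":{"type":"array","items":{"type":"number"}}},"delta_rot":{"type":"array","items":{"type":"array","items":{"type":"number"}}},"grip":{"type":"array","items":{"type":"number"}},"squeeze":{"type":"number"}},"required":["translation","delta_rot","grip"]}

```bash
ls; mkdir -p pics; python3 - <<'E'
from plant import r
import cv2,numpy as np
s=r.get_state();print(s)
for c in("scene","side","wrist"):
    im=r.snapshot(c);cv2.imwrite(f"pics/{c}0.png",im)
    k=r.get_calibration(c);print(c,{a:np.round(np.array(b),4).tolist() for a,b in k.items() if not isinstance(b,str)})
    for t in("long_mend","short_mend","long_board","short_board","bar_a","round_weight","paste_jar","dust_brush"):
        for d in r.look_for(c,t):print(t,np.round(d["point"],3),round(d["confidence"],2))
E
```

```text
pics
{'clock': 0.0, 'q': array([ 0.03379255,  0.68997704, -0.19455125,  1.56633673,  0.15732074,
        0.90250946, -0.21509676]), 'qd': array([-3.30934917e-04, -7.33274225e-04, -1.43026889e-03, -7.17247474e-05,
       -6.73323391e-05, -7.77830525e-04, -3.35256073e-04]), 'joint_torque': array([ 3.38560185e-04, -5.27571630e+01, -1.26686912e+00, -1.53434461e+01,
       -5.26333472e-02,  6.56995355e-03,  1.65937727e-04]), 'tool_pos': array([ 6.24484384e-01, -2.23618642e-05,  3.01917161e-01]), 'eef_rot': array([ 7.07058459e-01,  7.07154505e-01, -6.92035762e-04, -6.01632658e-04]), 'contact_force': array([-0.58964388, -0.44638957,  0.08412981]), 'moment': array([-4.50457791e-02,  8.12425002e-05,  1.75082310e-02]), 'finger_force': 0.0, 'opening': 0.9979899597102442}
scene {'intrinsics': [[486.4103, 0.0, 316.4744], [0.0, 486.4103, 202.5857], [0.0, 0.0, 1.0]], 'eye': [1.2929, -0.7214, 0.7278], 'rotation': [0.4292, 0.1828, 0.3308, 0.8203]}
long_mend [0.595 0.198 0.004] 0.73
short_mend [0.482 0.184 0.002] 0.45
long_board [ 0.589 -0.268  0.028] 0.64
long_board [ 0.475 -0.24   0.02 ] 0.62
short_
[... 1040 characters left out ...]
0, 0.0, 1.0]], 'eye': [0.6261, 0.0691, 0.385], 'rotation': [-0.1339, 0.0001, 0.0003, 0.991]}
long_mend [0.592 0.176 0.009] 0.75
long_mend [ 0.575 -0.244  0.027] 0.39
long_mend [0.479 0.189 0.01 ] 0.36
short_mend [0.478 0.188 0.01 ] 0.84
long_board [ 0.718 -0.096  0.046] 0.7
long_board [ 0.474 -0.235  0.019] 0.62
bar_a [ 0.352 -0.018  0.031] 0.98
bar_a [0.825 0.008 0.027] 0.93
bar_a [ 0.592 -0.076  0.028] 0.91
bar_a [ 0.573 -0.243  0.023] 0.85
bar_a [ 0.745 -0.235  0.028] 0.71
bar_a [ 0.722 -0.098  0.045] 0.26
round_weight [ 0.582 -0.159  0.014] 0.7
paste_jar [ 0.72  -0.099  0.045] 0.6
paste_jar [ 0.582 -0.16   0.015] 0.54
paste_jar [0.479 0.186 0.008] 0.49
dust_brush [0.738 0.118 0.009] 0.77
```

View pics/scene0.png

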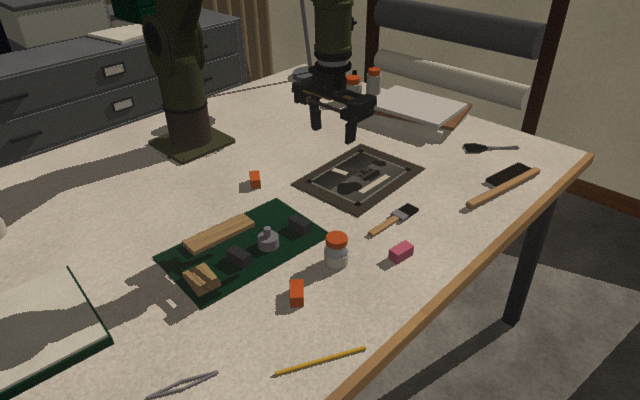

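View pics/wrist0.png

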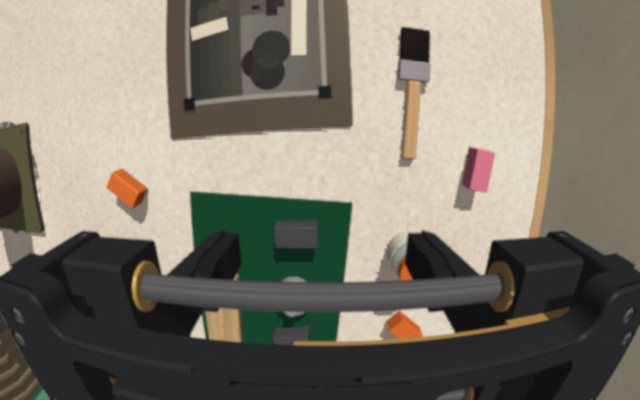

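View pics/side0.png

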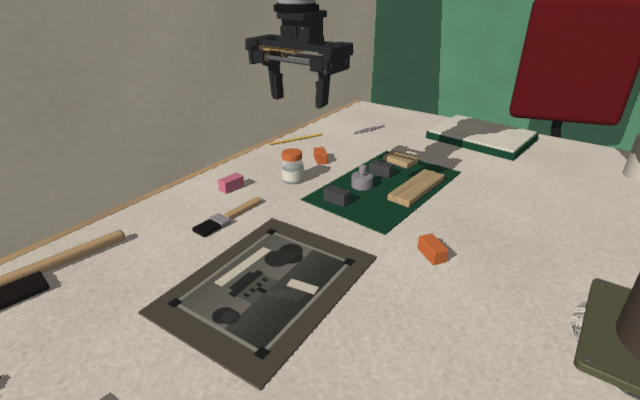

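The scene view shows the page with its two pale mends left (about 360,175), and the mat with the boards, two dark bars and the round weight right (about 240,245). The jar is at (337,250) and the brush at (394,220). The orange and pink bars at (255,180), (297,292) and (400,252) are decoys. The wrist view agrees (mends at 300,25 and 210,28), and so does the side view (mends at 243,266 and 302,286). Next I look from over the page.

Request:
play_rows(translation=[[0.02,-0.016,-0.015],[0.02,-0.016,-0.015],[0.02,-0.016,-0.015],[0.02,-0.017,-0.015],[0,0,0],[0,0,0],[0,0,0]], delta_rot=[[0,0,0],[0,0,0],[0,0,0],[0,0,0],[0,0,0],[0,0,0],[0,0,0]], grip=[1,1,1,1,1,1,1])

```text
clock: 2.22
tool_pos: [0.5603, 0.0788, 0.3621]
eef_rot: [0.708, 0.706, -0.001, 0.0]
contact_force: [-0.1, 0.2, -0.9]
opening: 0.999
finger_force: 0.0
```

```bash
cat > h.py <<'E'
from plant import r
import cv2,numpy as np
from scipy.spatial.transform import Rotation as R
def rays(cam,px,k):
    K=np.array(k["intrinsics"]);px=np.atleast_2d(px).astype(float)
    v=np.c_[(px[:,0]-K[0,2])/K[0,0],(px[:,1]-K[1,2])/K[1,1]]
    if cam=="wrist":
        t=np.linalg.norm(v,axis=1)[:,None]+1e-12
        d=np.c_[v/t*np.sin(t),np.cos(t)]
    else: d=np.c_[v,np.ones(len(v))]
    return R.from_quat(k["rotation"]).apply(d*[1,-1,-1])
def plane(cam,px,k,z):
    d=rays(cam,px,k);e=np.array(k["eye"]);return (e+d*((z-e[2])/d[:,2])[:,None])[:,:2]
def rect(P):
    (cx,cy),(w,h),a=cv2.minAreaRect((P*1000).astype(np.float32))
    if w<h: w,h,a=h,w,a+90
    return cx,cy,w,h,(a+90)%180-90
def measure(cam,things,name=None,minc=.3):
    """things: {class: z of plane}; prints min-area rect (mm,deg) of silhouettes on plane"""
    im=r.snapshot(cam);k=r.get_calibration(cam)
    if name: cv2.imwrite(f"pics/{name}.png",im)
    for t,z in things.items():
        for d in r.silhouettes(cam,t):
            if d["confidence"]<minc: continue
            m=d["pixels"].astype(np.uint8)
            c=max(cv2.findContours(m,cv2.RETR_EXTERNAL,cv2.CHAIN_APPROX_NONE)[0],key=cv2.contourArea)[:,0]
            p=np.argwhere(m)[:,::-1]
            print(t,round(d["confidence"],2),"rect x y L W ang",np.round(rect(plane(cam,c,k,z)),1),"px",p.mean(0).round(),len(p))
    return im,k
def st():
    s=r.get_state();E=R.from_quat(s["eef_rot"]).as_matrix()
    print("t",round(s["clock"],2),"pos",np.round(s["tool_pos"],4),"ang of tool y",round(np.degrees(np.arctan2(E[1,1],E[0,1])),1),"tilt",np.round(E[:,2],3),"op",round(s["opening"],3),"ff",round(s["finger_force"],1),"F",np.round(s["contact_force"],1))
E
python3 - <<'E'
from h import *
st()
measure("wrist",{"long_mend":.005,"short_mend":.005,"album_page":.004},"w1")
E
```

```text
t 2.23 pos [0.5603 0.0788 0.3621] ang of tool y -0.1 tilt [-0.001 -0.001 -1.   ] op 0.999 ff 0.0 F [-0.1  0.2 -0.9]
short_mend 0.96 rect x y L W ang [480.5 188.   50.7  18.    9.5] px [266.  88.] 409
short_mend 0.46 rect x y L W ang [595.9 203.8 119.3  18.4 -90. ] px [348.  76.] 1037
album_page 0.67 rect x y L W ang [536.9 192.  282.9 240.2 -88.1] px [305.  91.] 28290
```

View pics/w1.png

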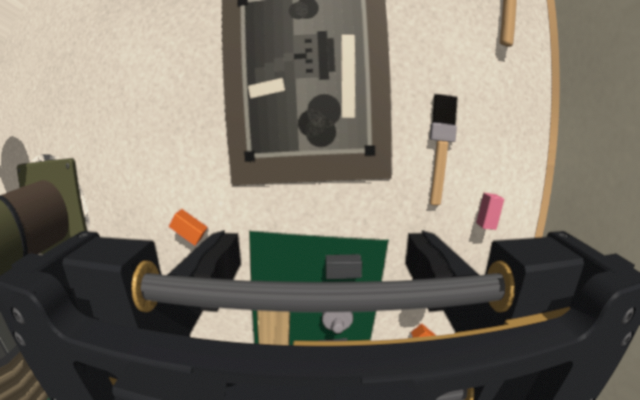

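The mends measure true to size: long at (596,204) mm and 90°, short at (480.5,188) mm and 9.5°. Both are fully visible, at px (348,76) and (266,88). Now the mat.

Request:
play_rows(translation=[[-0.045,0,0],[-0.045,0,0],[-0.045,0,0],[-0.045,0,0],[-0.045,0,0],[-0.045,0,0],[-0.045,0,0],[-0.045,0,0],[-0.04,0,0],[0,0,0],[0,0,0],[0,0,0]], delta_rot=[[0,0,0],[0,0,0],[0,0,0],[0,0,0],[0,0,0],[0,0,0],[0,0,0],[0,0,0],[0,0,0],[0,0,0],[0,0,0],[0,0,0]], grip=[1,1,1,1,1,1,1,1,1,1,1,1])

```text
clock: 3.92
tool_pos: [0.5605, -0.3182, 0.3628]
eef_rot: [0.706, 0.708, 0.0, -0.0]
contact_force: [-0.6, 0.9, -0.4]
opening: 0.996
finger_force: 0.0
```

```bash
python3 - <<'E'
from h import *
st()
measure("wrist",{"long_board":.018,"short_board":.018,"bar_a":.031,"round_weight":.031},"w2")
E
```

```text
t 3.92 pos [ 0.5605 -0.3182  0.3628] ang of tool y 0.1 tilt [ 0.     0.001 -1.   ] op 0.996 ff 0.0 F [-0.6  0.9 -0.4]
short_board 0.58 rect x y L W ang [ 573.  -351.5   78.6   57.8   -7.3] px [330. 187.] 2084
bar_a 0.97 rect x y L W ang [ 579.7 -256.9   55.5   29.3    4.9] px [336. 121.] 866
bar_a 0.97 rect x y L W ang [592.2 -96.2  54.   17.1   2.1] px [346.   5.] 432
bar_a 0.59 rect x y L W ang [ 746.8 -244.1   61.4   36.1  -43.6] px [454. 116.] 912
round_weight 0.9 rect x y L W ang [ 584.7 -176.3   49.8   49.   -89.1] px [340.  61.] 1102
```

View pics/w2.png

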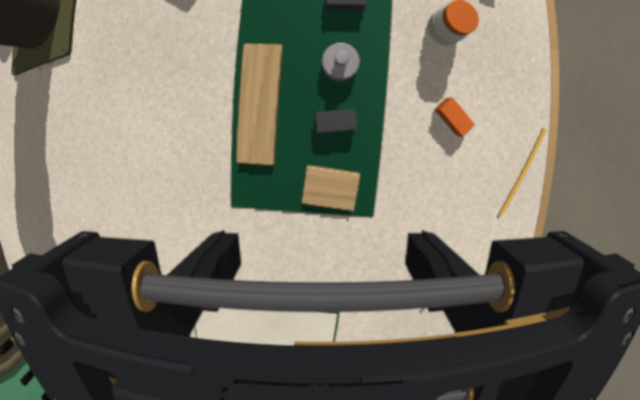

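All pieces show: long board at px (259,104), short board (331,187), dark bars (336,121) and (346,3), round weight (340,61). The orange decoy is at (455,116). I'll shift for a second view, to get heights and the long board.

Request:
play_rows(translation=[[0.015,-0.03,0.03],[0.015,-0.03,0.03],[0.01,-0.025,0.03],[0,0,0],[0,0,0],[0,0,0]], delta_rot=[[0,0,0],[0,0,0],[0,0,0],[0,0,0],[0,0,0],[0,0,0]], grip=[1,1,1,1,1,1])

```text
clock: 4.92
tool_pos: [0.4769, -0.2806, 0.2739]
eef_rot: [0.707, 0.707, 0.001, 0.002]
contact_force: [-0.4, -0.4, 0.2]
opening: 1.001
finger_force: 0.0
```

```bash
cat >> h.py <<'E'
def wood(im,k,z,lo=(8,50,70),hi=(25,200,255),roi=(0,225)):
    """wooden pieces by colour, px rows in roi"""
    m=cv2.inRange(cv2.cvtColor(im,cv2.COLOR_BGR2HSV),lo,hi);m[:roi[0]]=0;m[roi[1]:]=0
    m=cv2.morphologyEx(m,cv2.MORPH_CLOSE,np.ones((5,5)));m=cv2.morphologyEx(m,cv2.MORPH_OPEN,np.ones((5,5)))
    for c in cv2.findContours(m,cv2.RETR_EXTERNAL,cv2.CHAIN_APPROX_NONE)[0]:
        if cv2.contourArea(c)>600: print("wood",np.round(rect(plane("wrist",c[:,0],k,z)),1),"px",c[:,0].mean(0).round(),cv2.contourArea(c))
E
python3 - <<'E'
from h import *
st()
im,k=measure("wrist",{"long_board":.018,"short_board":.018,"bar_a":.031,"round_weight":.031},"w3")
im2=cv2.imread("pics/w2.png");k2=dict(k);k2["eye"]=np.array(k["eye"])+np.array([.5605,-.3182,.3628])-r.get_state()["tool_pos"]
for z in(.003,.018,.033):
    print(z);wood(im,k,z);wood(im2,k2,z)
print(k)
E
```

```text
t 4.92 pos [ 0.4769 -0.2806  0.2739] ang of tool y 0.0 tilt [ 0.004 -0.001 -1.   ] op 1.001 ff 0.0 F [-0.4 -0.4  0.2]
long_board 0.8 rect x y L W ang [ 470.4 -231.9  169.6   55.4   85.1] px [316. 131.] 7378
short_board 0.92 rect x y L W ang [ 570.6 -350.2   78.2   57.4   -7.5] px [394. 230.] 2108
short_board 0.61 rect x y L W ang [ 470.4 -231.7  169.3   54.3   85.8] px [316. 131.] 7394
bar_a 0.87 rect x y L W ang [ 575.4 -255.5   58.5   32.4    6. ] px [411. 157.] 1431
bar_a 0.81 rect x y L W ang [588.9 -90.2  61.2  26.    8.2] px [424.   9.] 1008
bar_a 0.62 rect x y L W ang [ 740.6 -242.8   67.3   39.2  -42.4] px [532. 152.] 1081
bar_a 0.48 rect x y L W ang [813.3 -28.7  55.7  12.   17.5] px [569.   3.] 167
round_weight 0.85 rect x y L W ang [ 580.3 -175.    52.8   47.3    3.5] px [418.  84.] 1654
0.003
wood [ 578.  -333.4   81.3   19.4   -0.9] px [400. 218.] 722.5
wood [ 766.9 -248.6   66.1   44.8  -44.1] px [535. 153.] 806.5
wood [ 470.1 -232.5  178.    57.1   85.5] px [316. 131.] 7341.0
wood [798.5 -85.   77.7  61.9  14.8] px [553.  43.] 1224.5
wood [ 940.9 -157.5  394.5   92.5  
[... 1222 characters left out ...]
] 1224.5
wood [ 901.5 -162.   361.    84.7   86. ] px [609. 127.] 2105.5
wood [ 574.1 -349.9   73.9   55.9   -8.5] px [330. 188.] 2009.5
wood [ 748.9 -245.9   63.1   38.2  -42.9] px [454. 116.] 963.0
wood [ 477.3 -233.6  164.7   53.7   85.3] px [258. 103.] 4495.5
wood [ 897.5 -216.1  390.   110.    89.8] px [543. 128.] 2637.5
wood [760.2 -97.7  62.9  54.7  10.9] px [461.  17.] 1042.5
{'intrinsics': array([[309.70691629,   0.        , 322.6973514 ],
       [  0.        , 309.70691629, 197.60780748],
       [  0.        ,   0.        ,   1.        ]]), 'eye': array([ 0.47743876, -0.21130828,  0.35588787]), 'rotation': array([-1.34525856e-01, -1.42798426e-03,  6.54194207e-05,  9.90909053e-01])}
```

Request:
play_rows(translation=[[0.049,-0.006,0.03],[0,0,0.04],[0,0,0.04],[0,0,0.04],[0,0,0.03],[0,0,0.015],[0,0,0.008],[0,0,0],[0,0,0],[0,0,0],[0,0,0],[0,0,0],[0,0,0]], delta_rot=[[0,0,4.6],[0,0,0],[0,0,0],[0,0,0],[0,0,0],[0,0,0],[0,0,0],[0,0,0],[0,0,0],[0,0,0],[0,0,0],[0,0,0],[0,0,0]], grip=[1,1,1,1,1,1,1,1,-1,-1,-1,-1,-1], squeeze=15)

```text
clock: 6.8
tool_pos: [0.4693, -0.2311, 0.07]
eef_rot: [0.735, 0.678, 0.0, 0.0]
contact_force: [0.7, -0.1, 2.8]
opening: 0.608
finger_force: 15.0
```

```bash
python3 - <<'E'
from h import *
st()
E
```

```text
t 6.8 pos [ 0.4693 -0.2311  0.07  ] ang of tool y -4.6 tilt [ 0.001 -0.    -1.   ] op 0.608 ff 15.0 F [ 0.7 -0.1  2.8]
```

Request:
play_rows(translation=[[0,0,-0.01],[0,0,-0.03],[0,0,-0.04],[0,0,-0.04],[0.04,0.012,0],[0.05,0.015,0],[0.05,0.015,0],[0.05,0.015,0],[0.05,0.015,0],[0.05,0.015,0],[0.05,0.015,0],[0.05,0.013,0],[0.045,0.012,0],[0,0,0],[0,0,0],[0,0,0],[0,0,0]], delta_rot=[[0,0,0],[0,0,0],[0,0,-2.3],[0,0,-2.3],[0,0,0],[0,0,0],[0,0,0],[0,0,0],[0,0,0],[0,0,0],[0,0,0],[0,0,0],[0,0,0],[0,0,0],[0,0,0],[0,0,0],[0,0,0]], grip=[-1,-1,-1,-1,-1,-1,-1,-1,-1,-1,-1,-1,-1,-1,-1,-1,-1])

```text
clock: 8.93
tool_pos: [0.596, 0.2024, 0.1899]
eef_rot: [0.708, 0.706, -0.0, 0.0]
contact_force: [-0.5, 0.5, -0.7]
opening: 0.607
finger_force: 15.0
```

```bash
python3 - <<'E'
from h import *
st()
im,k=measure("wrist",{"short_mend":.005,"long_mend":.005,"long_board":.205-.0665+.015},"w4")
E
```

```text
t 8.93 pos [0.596  0.2024 0.1899] ang of tool y -0.1 tilt [-0.    -0.001 -1.   ] op 0.607 ff 15.0 F [-0.5  0.5 -0.7]
short_mend 0.68 rect x y L W ang [481.1 187.6  51.8  20.1   9.8] px [202. 208.] 942
long_board 0.71 rect x y L W ang [596.9 242.9  85.2  47.8  89.9] px [322. 194.] 26523
```

View pics/w4.png

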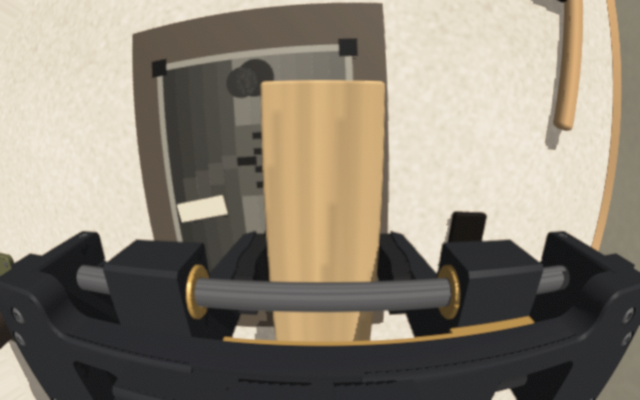

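The held board hides the long mend, and its front end (px row 82) puts its centre at y≈202 mm. Lowering it.

Request:
play_rows(translation=[[0.002,0,0.035],[0,0,0.035],[0,0,0.025],[0,0,0.013],[0,0,0.007],[0,0,0.0035],[0,0,0],[0,0,0],[0,0,0],[0,0,0],[0,0,0],[0,0,-0.02],[0,0,-0.05],[-0.05,0,-0.06],[-0.05,0,-0.05],[-0.02,0,0],[0,0,0],[0,0,0]], delta_rot=[[0,0,0],[0,0,0],[0,0,0],[0,0,0],[0,0,0],[0,0,0],[0,0,0],[0,0,0],[0,0,0],[0,0,0],[0,0,0],[0,0,0],[0,0,0],[0,0,0],[0,0,0],[0,0,0],[0,0,0],[0,0,0]], grip=[-1,-1,-1,-1,-1,-1,-1,-1,0.7,0.7,0.7,0.7,0.7,0.7,1,1,1,1])

```text
clock: 11.38
tool_pos: [0.5952, 0.1039, 0.2324]
eef_rot: [0.706, 0.708, -0.0, -0.001]
contact_force: [-1.0, 0.1, -0.2]
opening: 1.002
finger_force: 0.0
```

```bash
python3 - <<'E'
from h import *
st()
im,k=measure("wrist",{"short_mend":.005,"long_board":.019,"album_page":.004},"w5")
wood(im,k,.019)
E
```

```text
t 11.38 pos [0.5952 0.1039 0.2324] ang of tool y 0.1 tilt [-0.002  0.001 -1.   ] op 1.002 ff 0.0 F [-1.   0.1 -0.2]
short_mend 0.71 rect x y L W ang [480.9 187.4  50.3  18.1  12.1] px [212. 104.] 723
long_board 0.66 rect x y L W ang [597.4 204.9 167.9  54.8 -90. ] px [325.  84.] 9597
album_page 0.8 rect x y L W ang [537.5 184.8 270.9 240.2 -87.8] px [261. 121.] 40514
wood [731.5  90.3  54.4  21.2  87.6] px [451. 200.] 794.5
wood [943.  210.5 308.1  25.1  89.9] px [592. 112.] 2174.5
wood [845.8 304.   69.9  30.1  80.2] px [542.  21.] 826.0
wood [540.2 186.4 251.  228.1 -88.3] px [270. 131.] 24873.5
```

Request:
play_rows(translation=[[-0.05,0.007,0],[-0.05,0.007,0],[-0.05,0.007,0],[-0.05,0.007,0],[-0.05,0.007,0],[-0.05,0.007,0],[-0.05,0.007,0],[-0.05,0.007,0],[-0.05,0.009,0],[0,0,0],[0,0,0],[0,0,0],[0,0,0],[0,0,0],[0,0,0],[0,0,0],[0,0,0],[0,0,0],[0,0,0]], delta_rot=[[0,0,0],[0,0,0],[0,0,0],[0,0,0],[0,0,0],[0,0,0],[0,0,0],[0,0,0],[0,0,0],[0,0,-10],[0,0,-10],[0,0,-10],[0,0,-10],[0,0,-10],[0,0,-10],[0,0,-10],[0,0,-10],[0,0,-2],[0,0,0]], grip=[1,1,1,1,1,1,1,1,1,1,1,1,1,1,1,1,1,1,1])

```text
clock: 13.95
tool_pos: [0.6612, -0.3477, 0.233]
eef_rot: [0.071, 0.998, 0.0, -0.0]
contact_force: [-0.6, -1.1, -0.9]
opening: 0.995
finger_force: 0.0
```

```bash
python3 - <<'E'
from h import *
st()
im,k=measure("wrist",{"short_board":.018,"bar_a":.031,"round_weight":.031},"w6")
wood(im,k,.018)
print(np.round(r.get_state()["q"],2))
E
```

```text
t 13.95 pos [ 0.6612 -0.3477  0.233 ] ang of tool y 81.9 tilt [-0.     0.001 -1.   ] op 0.995 ff 0.0 F [-0.6 -1.1 -0.9]
bar_a 0.89 rect x y L W ang [ 579.2 -260.2   54.4   33.7    5.4] px [403.  89.] 1936
bar_a 0.84 rect x y L W ang [ 728.2 -233.1   40.3    9.3   50.9] px [431. 238.] 283
bar_a 0.72 rect x y L W ang [592.1 -91.1  52.7  48.6   2. ] px [545.  96.] 1398
round_weight 0.55 rect x y L W ang [ 584.2 -181.3   59.    47.8   87. ] px [477.  90.] 1971
round_weight 0.3 rect x y L W ang [595.5  99.1  51.3  33.8  -5.3] px [634. 101.] 383
wood [ 572.3 -353.4   75.4   54.6   -8.5] px [303.  94.] 4364.0
wood [553.4  85.4 202.  106.4   2.7] px [614.  83.] 2523.0
[ 0.63  0.97 -0.5   1.18  0.46  1.1   1.54]
```

View pics/w6.png

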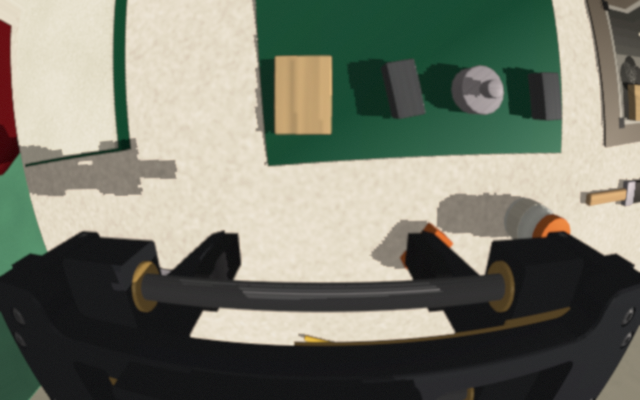

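The short board lies at px (303,94), clear of the bar at (403,89). Grasping it.

Request:
play_rows(translation=[[0.044,-0.009,0.03],[0.043,-0.009,0.03],[0,0,0.04],[0,0,0.035],[0,0,0.018],[0,0,0.009],[0,0,0],[0,0,0],[0,0,0],[0,0,0],[0,0,0],[0,0,0]], delta_rot=[[0,0,0],[0,0,0],[0,0,0],[0,0,0],[0,0,0],[0,0,0],[0,0,0],[0,0,0],[0,0,0],[0,0,0],[0,0,0],[0,0,0]], grip=[1,1,1,1,1,1,1,-1,-1,-1,-1,-1])

```text
clock: 15.65
tool_pos: [0.5725, -0.3541, 0.0718]
eef_rot: [0.07, 0.998, -0.0, 0.0]
contact_force: [-1.1, -0.4, 2.6]
opening: 0.608
finger_force: 15.0
```

```bash
python3 - <<'E'
from h import *
st()
E
```

```text
t 15.65 pos [ 0.5725 -0.3541  0.0718] ang of tool y 82.0 tilt [ 0. -0. -1.] op 0.608 ff 15.0 F [-1.1 -0.4  2.6]
```

Request:
play_rows(translation=[[0,0,-0.01],[0,0,-0.035],[0,0,-0.045],[0,0,-0.04],[-0.004,0.03,0],[0,0.05,0],[0,0.05,0],[0,0.05,0],[0,0.05,0],[0,0.05,0],[0,0.05,0],[0,0.05,0],[0,0.05,0],[0,0.05,0],[0,0.05,0],[0,0.02,0],[0,0,0],[0,0,0],[0,0,0]], delta_rot=[[0,0,0],[0,0,0],[0,0,-9],[0,0,-9],[0,0,0],[0,0,0],[0,0,0],[0,0,0],[0,0,0],[0,0,0],[0,0,0],[0,0,0],[0,0,0],[0,0,0],[0,0,0],[0,0,0],[0,0,0],[0,0,0],[0,0,0]], grip=[-1,-1,-1,-1,-1,-1,-1,-1,-1,-1,-1,-1,-1,-1,-1,-1,-1,-1,-1])

```text
clock: 18.02
tool_pos: [0.4812, 0.1866, 0.2014]
eef_rot: [-0.086, 0.996, -0.001, -0.0]
contact_force: [0.2, 0.0, -1.1]
opening: 0.609
finger_force: 15.0
```

```bash
python3 - <<'E'
from h import *
st()
s=r.get_state();z=s["tool_pos"][2]-.0688+.015
im,k=measure("wrist",{"short_board":z,"album_page":.004},"w7")
E
```

```text
t 18.02 pos [0.4812 0.1866 0.2014] ang of tool y 99.8 tilt [-0.    -0.001 -1.   ] op 0.609 ff 15.0 F [ 0.2  0.  -1.1]
short_board 0.96 rect x y L W ang [468.4 185.5  54.6  54.1   9.9] px [323. 231.] 12517
album_page 0.82 rect x y L W ang [501.3 209.6 320.3 171.5 -87.5] px [331. 186.] 32322
album_page 0.72 rect x y L W ang [462.9 184.2  17.5  12.1 -80.2] px [322. 168.] 262
```

Request:
play_rows(translation=[[-0.001,0.001,0.04],[0,0,0.04],[0,0,0.025],[0,0,0.013],[0,0,0.007],[0,0,0.0035],[0,0,0],[0,0,0],[0,0,0],[0,0,0],[0,0,0],[0,0,-0.02],[0,0,-0.05],[-0.05,0,-0.06],[-0.05,0,-0.05],[-0.02,0,0],[0,0,0],[0,0,0]], delta_rot=[[0,0,0],[0,0,0],[0,0,0],[0,0,0],[0,0,0],[0,0,0],[0,0,0],[0,0,0],[0,0,0],[0,0,0],[0,0,0],[0,0,0],[0,0,0],[0,0,0],[0,0,5],[0,0,5],[0,0,0],[0,0,0]], grip=[-1,-1,-1,-1,-1,-1,-1,-1,0.7,0.7,0.7,0.7,0.7,0.7,1,1,1,1])

```text
clock: 20.42
tool_pos: [0.5827, 0.2056, 0.2341]
eef_rot: [-0.001, 1.0, -0.001, -0.001]
contact_force: [-0.1, 0.1, 0.1]
opening: 1.002
finger_force: 0.0
```

```bash
python3 - <<'E'
from h import *
st()
im,k=measure("wrist",{"short_board":.019,"long_board":.019,"album_page":.004},"w8")
E
```

```text
t 20.43 pos [0.5827 0.2056 0.2341] ang of tool y 90.1 tilt [-0.003 -0.001 -1.   ] op 1.002 ff 0.0 F [-0.1  0.1  0.1]
short_board 0.71 rect x y L W ang [481.9 190.7  75.7  54.3   9.4] px [306.  81.] 4257
short_board 0.53 rect x y L W ang [593.4 -79.9  59.1  53.5   1.9] px [ 91. 193.] 1237
long_board 0.58 rect x y L W ang [596.  205.8 171.8  58.2 -89.8] px [322. 196.] 9088
album_page 0.82 rect x y L W ang [536.4 211.1 322.3 241.6 -87.8] px [329. 124.] 49932
```

View pics/w8.png

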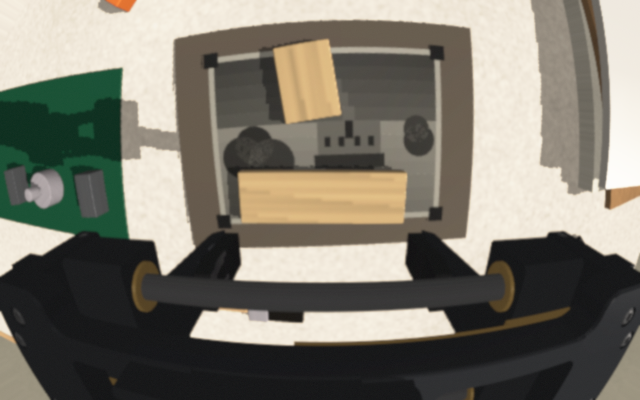

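Both boards lie over their mends: short at px (306,81), long at (322,196), each within 3 mm. Now the weights.

Request:
play_rows(translation=[[-0.01,-0.048,0],[-0.01,-0.048,0],[-0.01,-0.048,0],[-0.01,-0.048,0],[-0.015,-0.048,0],[-0.015,-0.048,0],[-0.015,-0.048,0],[-0.012,-0.04,0],[0,0,0],[0,0,0],[0,0,0]], delta_rot=[[0,0,0],[0,0,0],[0,0,0],[0,0,0],[0,0,0],[0,0,0],[0,0,0],[0,0,0],[0,0,0],[0,0,0],[0,0,0]], grip=[1,1,1,1,1,1,1,1,1,1,1])

```text
clock: 22.0
tool_pos: [0.6813, -0.1676, 0.2353]
eef_rot: [-0.002, 1.0, 0.001, -0.0]
contact_force: [-0.2, 1.1, -0.1]
opening: 1.002
finger_force: 0.0
```

```bash
cat >> h.py <<'E'
def topface(im,k,box,z):
    """top faces of dark bars: near-black but lit; box = px x0,y0,x1,y1"""
    x0,y0,x1,y1=box
    return cv2.resize(im[y0:y1,x0:x1],None,fx=3,fy=3,interpolation=cv2.INTER_NEAREST)
E
python3 - <<'E'
from h import *
st()
im,k=measure("wrist",{"bar_a":.031,"round_weight":.031},"w9")
cv2.imwrite("pics/w9c.png",cv2.resize(im[40:160,180:460],None,fx=2.8,fy=2.8,interpolation=cv2.INTER_CUBIC))
E
```

```text
t 22.0 pos [ 0.6813 -0.1676  0.2353] ang of tool y 90.2 tilt [-0.     0.001 -1.   ] op 1.002 ff 0.0 F [-0.2  1.1 -0.1]
bar_a 0.86 rect x y L W ang [ 747.3 -240.2   62.3   29.5  -43.9] px [256. 245.] 1168
bar_a 0.74 rect x y L W ang [592.9 -84.   55.   33.8   1. ] px [411.  95.] 1907
bar_a 0.66 rect x y L W ang [ 580.  -254.    56.3   34.     6. ] px [230.  81.] 1910
round_weight 0.67 rect x y L W ang [489.3 169.6  73.9  67.5  11. ] px [592.  41.] 1626
round_weight 0.66 rect x y L W ang [ 584.9 -175.4   49.3   47.6   44.3] px [313.  83.] 2217
```

View pics/w9c.png

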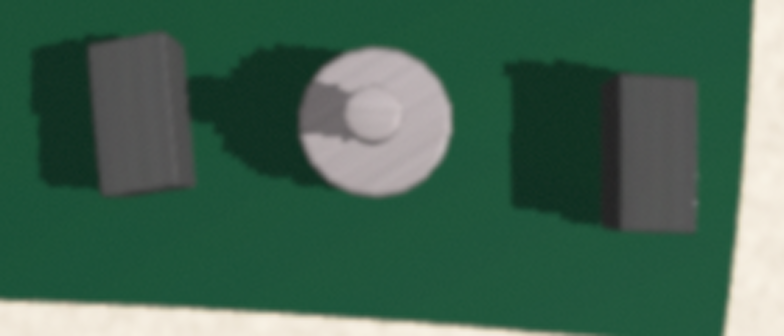

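The crop shows both bars' top faces and the round weight between them, with the jar out of view. The network's rectangles include a sliver of side face, so I shift the bar centres by 3 mm. Grasping the right-hand bar.

Request:
play_rows(translation=[[0.045,0.044,0],[0.044,0.043,0.02],[0,0,0.04],[0,0,0.045],[0,0,0.03],[0,0,0.017],[0,0,0.009],[0,0,0],[0,0,0],[0,0,0],[0,0,0],[0,0,0],[0,0,0]], delta_rot=[[0,0,-0.8],[0,0,0],[0,0,0],[0,0,0],[0,0,0],[0,0,0],[0,0,0],[0,0,0],[0,0,0],[0,0,0],[0,0,0],[0,0,0],[0,0,0]], grip=[0.4,0.4,0.4,0.4,0.4,0.4,0.4,0.4,-1,-1,-1,-1,-1], squeeze=30)

```text
clock: 23.78
tool_pos: [0.5942, -0.0841, 0.0754]
eef_rot: [-0.007, 1.0, 0.001, 0.001]
contact_force: [-0.7, 4.3, 5.3]
opening: 0.312
finger_force: 30.0
```

```bash
python3 - <<'E'
from h import *
st()
E
```

```text
t 23.77 pos [ 0.5942 -0.0841  0.0754] ang of tool y 90.8 tilt [ 0.001  0.002 -1.   ] op 0.312 ff 30.0 F [-0.7  4.3  5.3]
```

Request:
play_rows(translation=[[0,0,-0.01],[0,0,-0.03],[0,0,-0.04],[0,0,-0.035],[-0.0035,0.028,0],[0,0.05,0],[0,0.05,0],[0,0.05,0],[0,0.05,0],[0,0.05,0],[0,0.035,0],[0,0.015,0],[0,0,0],[0,0,0],[0,0,0]], delta_rot=[[0,0,0],[0,0,0],[0,0,0.8],[0,0,0],[0,0,0],[0,0,0],[0,0,0],[0,0,0],[0,0,0],[0,0,0],[0,0,0],[0,0,0],[0,0,0],[0,0,0],[0,0,0]], grip=[-1,-1,-1,-1,-1,-1,-1,-1,-1,-1,-1,-1,-1,-1,-1])

```text
clock: 25.65
tool_pos: [0.5977, 0.2401, 0.1897]
eef_rot: [0.001, 1.0, -0.001, -0.0]
contact_force: [0.4, -0.3, -2.5]
opening: 0.312
finger_force: 30.0
```

```bash
python3 - <<'E'
from h import *
st()
s=r.get_state();z=s["tool_pos"][2]-.0724+.028
im,k=measure("wrist",{"long_board":.019,"bar_a":z},"w10")
E
```

```text
t 25.65 pos [0.5977 0.2401 0.1897] ang of tool y 89.8 tilt [-0.    -0.002 -1.   ] op 0.312 ff 30.0 F [ 0.4 -0.3 -2.5]
long_board 0.91 rect x y L W ang [596.1 206.7 169.5  57.9 -89.9] px [279. 189.] 10006
bar_a 0.77 rect x y L W ang [ 5.844e+02  2.416e+02  4.370e+01  2.790e+01 -2.000e-01] px [323. 236.] 5496
```

View pics/w10.png

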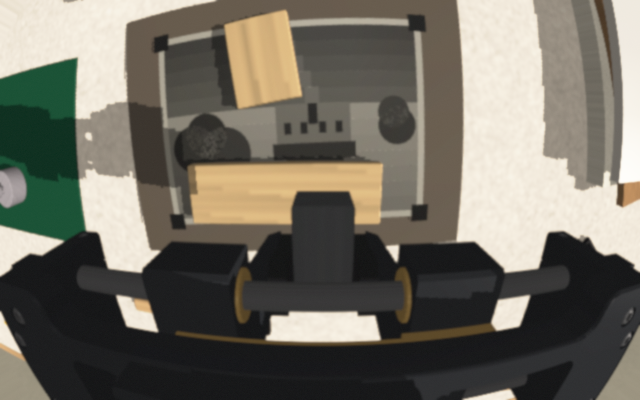

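The bar hangs over the upper half of the long board: bar at px (323,236), board at (285,192). Moving 7 mm outward and lowering gently.

Request:
play_rows(translation=[[0,0.007,0.03],[0,0,0.03],[0,0,0.018],[0,0,0.008],[0,0,0.005],[0,0,0.004],[0,0,0.003],[0,0,0],[0,0,0],[0,0,0]], delta_rot=[[0,0,0],[0,0,0],[0,0,0],[0,0,0],[0,0,0],[0,0,0],[0,0,0],[0,0,0],[0,0,0],[0,0,0]], grip=[-1,-1,-1,-1,-1,-1,-1,-1,-1,-1])

```text
clock: 27.05
tool_pos: [0.5973, 0.2497, 0.0921]
eef_rot: [-0.0, 1.0, 0.0, 0.0]
contact_force: [0.5, -0.1, -2.8]
opening: 0.315
finger_force: 30.0
```

Request:
play_rows(translation=[[0,0,0.001],[0,0,0],[0,0,0],[0,0,0],[0,0,0],[0,0,0],[0,0,-0.02],[0,0,-0.05],[-0.02,-0.02,-0.06],[-0.04,-0.045,0],[-0.02,-0.05,0],[-0.01,-0.05,0],[0,-0.05,0],[0,-0.05,0],[0,-0.05,0],[0,-0.05,0],[0,-0.05,0],[0,-0.05,0],[0,-0.02,0],[0,0,0]], delta_rot=[[0,0,0],[0,0,0],[0,0,0],[0,0,0],[0,0,0],[0,0,0],[0,0,0],[0,0,0],[0,0,0],[0,0,0],[0,0,0],[0,0,0],[0,0,0],[0,0,0],[0,0,0],[0,0,0],[0,0,0],[0,0,0],[0,0,0],[0,0,0]], grip=[-1,-1,-1,0,0,0,0,0,0.4,0.4,0.4,0.4,0.4,0.4,0.4,0.4,0.4,0.4,0.4,0.4])

```text
clock: 29.55
tool_pos: [0.6859, -0.2352, 0.218]
eef_rot: [0.001, 1.0, 0.0, 0.0]
contact_force: [0.4, 0.5, -0.4]
opening: 0.696
finger_force: 0.0
```

```bash
python3 - <<'E'
from h import *
r.get_state();
st()
im,k=measure("wrist",{"bar_a":.031,"round_weight":.031},"w11")
st()
measure("scene",{"bar_a":.047,"long_board":.019},"s11")
E
```

```text
t 29.55 pos [ 0.6859 -0.2352  0.218 ] ang of tool y 89.9 tilt [ 0.001  0.    -1.   ] op 0.696 ff 0.0 F [ 0.4  0.5 -0.4]
bar_a 0.83 rect x y L W ang [ 580.2 -254.4   55.4   29.4    5.7] px [296.  70.] 2037
bar_a 0.71 rect x y L W ang [ 747.4 -240.7   59.8   34.   -44. ] px [313. 251.] 1863
round_weight 0.76 rect x y L W ang [ 586.  -173.6   52.    48.3  -42.9] px [388.  78.] 2536
round_weight 0.57 rect x y L W ang [530.4 122.  249.2 198.5   1.9] px [593.  82.] 10162
t 29.7 pos [ 0.6866 -0.2305  0.2179] ang of tool y 90.2 tilt [ 0.001  0.003 -1.   ] op 0.703 ff 0.0 F [ 0.  -0.5 -0. ]
bar_a 0.8 rect x y L W ang [ 776.9 -266.6   74.6   26.2  -44.3] px [296. 293.] 389
bar_a 0.74 rect x y L W ang [852.6 -27.6  77.9  45.5  86.5] px [401. 252.] 423
bar_a 0.52 rect x y L W ang [610.9 230.7  91.8  57.4 -51.3] px [385. 169.] 291
long_board 0.94 rect x y L W ang [604.2 195.5 177.7  65.2  87.6] px [372. 184.] 632
```

View pics/w11.png

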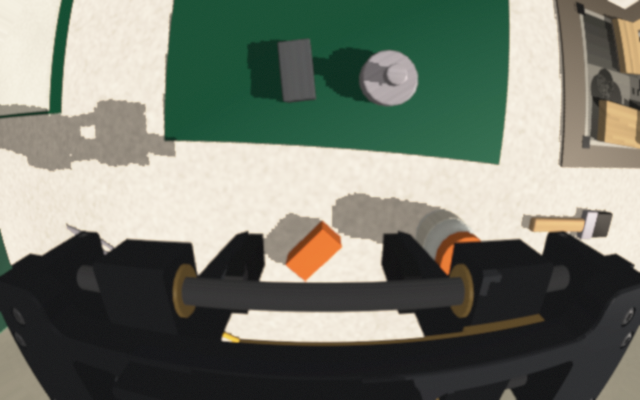

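Bar 1 is upright on the mat at px (296,70), with the round weight at (388,78). The orange decoy at (313,251) is clear of the path. Grasping the second dark bar.

Request:
play_rows(translation=[[0.054,-0.013,0],[0.053,-0.012,0.005],[0,0,0.04],[0,0,0.045],[0,0,0.03],[0,0,0.015],[0,0,0.009],[0,0,0],[0,0,0],[0,0,0],[0,0,0],[0,0,0],[0,0,0]], delta_rot=[[0,0,0],[0,0,-5.6],[0,0,0],[0,0,0],[0,0,0],[0,0,0],[0,0,0],[0,0,0],[0,0,0],[0,0,0],[0,0,0],[0,0,0],[0,0,0]], grip=[0.25,0.25,0.25,0.25,0.25,0.25,0.25,0.25,-1,-1,-1,-1,-1])

```text
clock: 31.48
tool_pos: [0.5793, -0.2589, 0.074]
eef_rot: [-0.049, 0.999, 0.0, 0.0]
contact_force: [-1.4, 0.7, 5.7]
opening: 0.315
finger_force: 30.0
```

```bash
python3 - <<'E'
from h import *
st()
E
```

```text
t 31.48 pos [ 0.5793 -0.2589  0.074 ] ang of tool y 95.6 tilt [ 0.001  0.    -1.   ] op 0.315 ff 30.0 F [-1.4  0.7  5.7]
```

Request:
play_rows(translation=[[0,0,-0.01],[0,0,-0.03],[0,0,-0.04],[0,0,-0.035],[-0.018,0.022,0],[0,0.05,0],[0,0.05,0],[0,0.05,0],[0,0.05,0],[0,0.05,0],[0,0.05,0],[0,0.05,0],[0,0.035,0],[0,0.015,0],[0,0,0],[0,0,0],[0,0,0],[0,0,0]], delta_rot=[[0,0,0],[0,0,0],[0,0,5.6],[0,0,0],[0,0,0],[0,0,0],[0,0,0],[0,0,0],[0,0,0],[0,0,0],[0,0,0],[0,0,0],[0,0,0],[0,0,0],[0,0,0],[0,0,0],[0,0,0],[0,0,0]], grip=[-1,-1,-1,-1,-1,-1,-1,-1,-1,-1,-1,-1,-1,-1,-1,-1,-1,-1])

```text
clock: 33.72
tool_pos: [0.5972, 0.1615, 0.1884]
eef_rot: [0.001, 1.0, -0.0, 0.0]
contact_force: [-0.1, 0.3, -3.4]
opening: 0.316
finger_force: 30.0
```

```bash
python3 - <<'E'
from h import *
st()
s=r.get_state();z=s["tool_pos"][2]-.071+.028
im,k=measure("wrist",{"long_board":.019,"bar_a":z},"w12")
measure("wrist",{"bar_a":.047})
E
```

```text
t 33.73 pos [0.5972 0.1615 0.1884] ang of tool y 89.9 tilt [ 0.    -0.001 -1.   ] op 0.316 ff 30.0 F [-0.1  0.3 -3.4]
long_board 0.83 rect x y L W ang [595.7 179.4 117.1  56.4  89.3] px [358. 188.] 7530
bar_a 0.88 rect x y L W ang [5.651e+02 2.100e+02 3.240e+01 2.010e+01 3.000e-01] px [430. 197.] 2828
bar_a 0.82 rect x y L W ang [5.837e+02 1.628e+02 4.240e+01 2.800e+01 1.000e-01] px [323. 237.] 5447
bar_a 0.93 rect x y L W ang [ 6.271e+02  1.639e+02  7.680e+01  5.100e+01 -2.000e-01] px [323. 238.] 5432
bar_a 0.7 rect x y L W ang [593.2 247.3  57.9  36.4   0.7] px [429. 198.] 2801
```

View pics/w12.png

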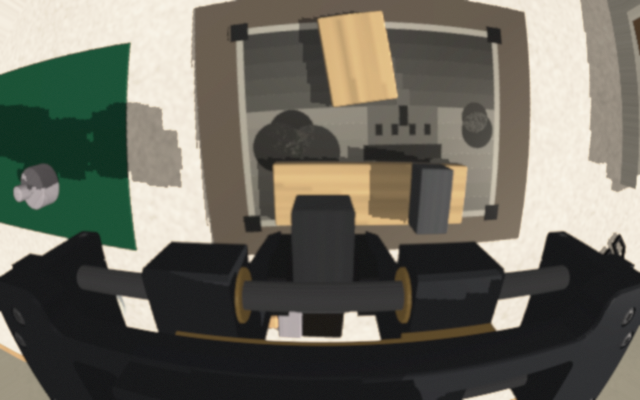

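The first bar stands square across the far half at px (430,197). The second is held at (323,237), over the middle of the near half. Lowering.

Request:
play_rows(translation=[[0,0.001,0.03],[0,0,0.03],[0,0,0.018],[0,0,0.008],[0,0,0.005],[0,0,0.004],[0,0,0.003],[0,0,0],[0,0,0],[0,0,0]], delta_rot=[[0,0,0],[0,0,0],[0,0,0],[0,0,0],[0,0,0],[0,0,0],[0,0,0],[0,0,0],[0,0,0],[0,0,0]], grip=[-1,-1,-1,-1,-1,-1,-1,-1,-1,-1])

```text
clock: 35.22
tool_pos: [0.5971, 0.1638, 0.0906]
eef_rot: [0.0, 1.0, 0.0, 0.0]
contact_force: [-0.3, -0.2, -3.3]
opening: 0.313
finger_force: 30.0
```

Request:
play_rows(translation=[[0,0,0.001],[0,0,0.0005],[0,0,0],[0,0,0],[0,0,0],[0,0,0],[0,0,-0.02],[0,0,-0.05],[-0.02,-0.02,-0.06],[-0.04,-0.04,0],[-0.02,-0.05,0],[-0.01,-0.05,0],[0,-0.05,0],[0,-0.05,0],[0,-0.05,0],[0,-0.03,0],[0,0,0],[0,0,0],[0,0,0]], delta_rot=[[0,0,0],[0,0,0],[0,0,0],[0,0,0],[0,0,0],[0,0,0],[0,0,0],[0,0,0],[0,0,0],[0,0,0],[0,0,0],[0,0,0],[0,0,0],[0,0,0],[0,0,0],[0,0,0],[0,0,0],[0,0,0],[0,0,0]], grip=[-1,-1,-1,0,0,0,0,0,0,0,0,0,0,0,0,0,0,0,0])

```text
clock: 37.6
tool_pos: [0.6862, -0.1725, 0.216]
eef_rot: [-0.002, 1.0, 0.001, 0.0]
contact_force: [-0.4, 0.0, 1.1]
opening: 0.5
finger_force: 0.0
```

```bash
python3 - <<'E'
from h import *
st()
im,k=measure("wrist",{"round_weight":.031},"w13")
for d in r.look_for("wrist","round_weight"):print(np.round(d["point"],4),d["confidence"])
# knob by circle fit on the crop
g=cv2.medianBlur(cv2.cvtColor(im,cv2.COLOR_BGR2GRAY),3)[20:150,230:410]
g=cv2.resize(g,None,fx=3,fy=3,interpolation=cv2.INTER_CUBIC)
for nm,a,b,z in(("knob",20,45,.046),("disc",60,110,.031)):
    c=cv2.HoughCircles(g,cv2.HOUGH_GRADIENT,1,40,param1=80,param2=18,minRadius=a,maxRadius=b)
    if c is not None:
        for x,y,q in c[0][:3]:
            p=[230+x/3,20+y/3];print(nm,np.round(p,1),round(q/3,1),plane("wrist",p,k,z).round(4))
cv2.imwrite("pics/w13c.png",cv2.resize(im[20:150,230:410],None,fx=4,fy=4,interpolation=cv2.INTER_CUBIC))
E
```

```text
t 37.6 pos [ 0.6862 -0.1725  0.216 ] ang of tool y 90.2 tilt [ 0.     0.002 -1.   ] op 0.5 ff 0.0 F [-0.4  0.   1.1]
round_weight 0.82 rect x y L W ang [ 585.2 -175.4   48.7   47.8  -25.8] px [319.  75.] 2532
[ 0.5838 -0.1783  0.0343] 0.56
knob [317.8  71.2] 10.0 [[ 0.5837 -0.1758]]
disc [318.8  75.8] 28.6 [[ 0.5857 -0.1751]]
```

View pics/w13c.png

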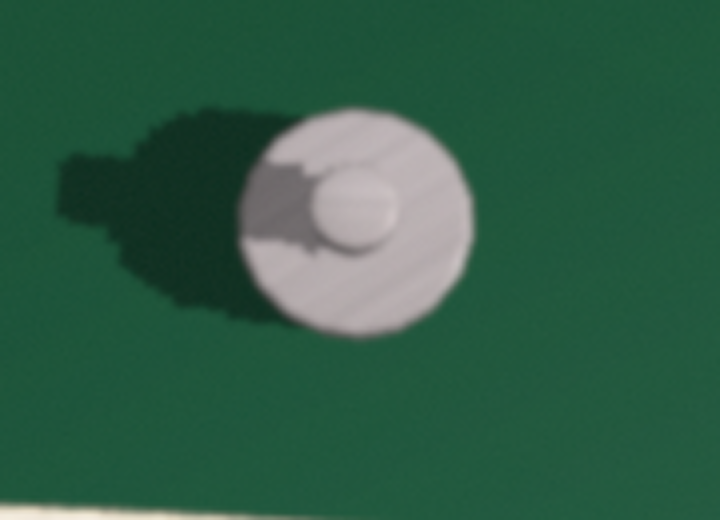

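The weight stands upright: disc at px (319,76), knob at (318,71). The two agree to 2 mm at their assumed heights. Gripping the knob.

Request:
play_rows(translation=[[0.051,-0.002,0],[0.051,-0.001,0.005],[0,0,0.04],[0,0,0.035],[0,0,0.02],[0,0,0.01],[0,0,0.006],[0,0,0],[0,0,0],[0,0,0],[0,0,0],[0,0,0],[0,0,0],[0,0,0]], delta_rot=[[0,0,0],[0,0,0],[0,0,0],[0,0,0],[0,0,0],[0,0,0],[0,0,0],[0,0,0],[0,0,0],[0,0,0],[0,0,0],[0,0,0],[0,0,0],[0,0,0]], grip=[0,0,0,0,0,0,0,0,-1,-1,-1,-1,-1,-1], squeeze=40)

```text
clock: 39.5
tool_pos: [0.5843, -0.1769, 0.0998]
eef_rot: [-0.0, 1.0, 0.001, 0.001]
contact_force: [-1.0, 5.0, 5.7]
opening: 0.191
finger_force: 40.0
```

```bash
python3 - <<'E'
from h import *
st()
E
```

```text
t 39.5 pos [ 0.5843 -0.1769  0.0998] ang of tool y 90.0 tilt [ 0.001  0.001 -1.   ] op 0.191 ff 40.0 F [-1.   5.   5.7]
```

Request:
play_rows(translation=[[0,0,-0.005],[0,0,-0.015],[0,0,-0.03],[0,0,-0.03],[0,0,-0.02],[0.005,0.02,0],[0.01,0.035,0],[0.012,0.04,0],[0.013,0.04,0],[0.013,0.04,0],[0.013,0.04,0],[0.012,0.04,0],[0.01,0.04,0],[0.008,0.035,0],[0.005,0.022,0],[0.002,0.013,0],[0,0,0],[0,0,0],[0,0,0]], delta_rot=[[0,0,0],[0,0,0],[0,0,0],[0,0,0],[0,0,0],[0,0,0],[0,0,0],[0,0,0],[0,0,0],[0,0,0],[0,0,0],[0,0,0],[0,0,0],[0,0,0],[0,0,0],[0,0,0],[0,0,0],[0,0,0],[0,0,0]], grip=[-1,-1,-1,-1,-1,-1,-1,-1,-1,-1,-1,-1,-1,-1,-1,-1,-1,-1,-1])

```text
clock: 41.88
tool_pos: [0.4812, 0.1854, 0.1993]
eef_rot: [0.001, 1.0, -0.001, -0.0]
contact_force: [-0.2, -0.2, -3.9]
opening: 0.189
finger_force: 40.0
```

```bash
python3 - <<'E'
from h import *
st()
im,k=measure("wrist",{"short_board":.019,"round_weight":.205-.0968+.028},"w14")
E
```

```text
t 41.88 pos [0.4812 0.1854 0.1993] ang of tool y 89.9 tilt [-0.    -0.001 -1.   ] op 0.189 ff 40.0 F [-0.2 -0.2 -3.9]
short_board 0.93 rect x y L W ang [470.6 189.1  56.9  54.3   9.9] px [326. 171.] 2804
round_weight 0.91 rect x y L W ang [474.6 184.9  51.8  42.1 -27.2] px [323. 229.] 4789
```

View pics/w14.png

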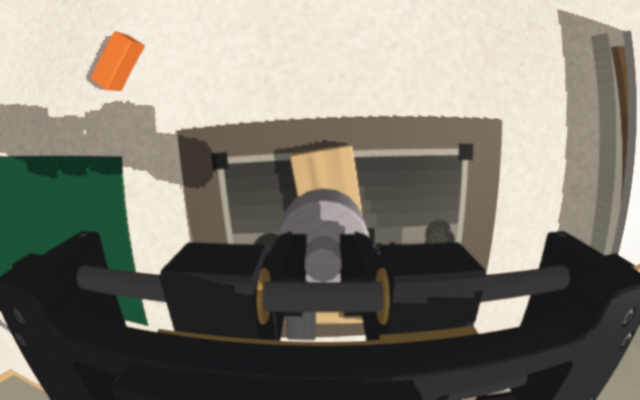

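The weight hangs over the short board: weight at px (323,229), board at (326,171). Shifting 4 mm and lowering.

Request:
play_rows(translation=[[0,0.004,0.02],[0,0,0.025],[0,0,0.018],[0,0,0.008],[0,0,0.005],[0,0,0.004],[0,0,0.003],[0,0,0],[0,0,0],[0,0,0]], delta_rot=[[0,0,0],[0,0,0],[0,0,0],[0,0,0],[0,0,0],[0,0,0],[0,0,0],[0,0,0],[0,0,0],[0,0,0]], grip=[-1,-1,-1,-1,-1,-1,-1,-1,-1,-1])

```text
clock: 43.28
tool_pos: [0.481, 0.191, 0.1166]
eef_rot: [-0.0, 1.0, 0.0, 0.0]
contact_force: [0.2, -0.0, -3.4]
opening: 0.193
finger_force: 40.0
```

Request:
play_rows(translation=[[0,0,0.001],[0,0,0.0008],[0,0,0],[0,0,0]], delta_rot=[[0,0,0],[0,0,0],[0,0,0],[0,0,0]], grip=[-1,-1,-1,-1])

```text
clock: 43.78
tool_pos: [0.4809, 0.1912, 0.1156]
eef_rot: [-0.0, 1.0, 0.0, 0.001]
contact_force: [-2.6, -0.9, 8.5]
opening: 0.191
finger_force: 40.0
```

Contact (the force has reversed). I release, lift straight up, back off and check.

Request:
play_rows(translation=[[0,0,-0.0005],[0,0,0],[0,0,0],[0,0,0],[0,0,0],[0,0,-0.02],[0,0,-0.05],[-0.03,0,-0.05],[-0.05,0,-0.03],[-0.05,0,0],[-0.03,0,0],[0,0,0],[0,0,0],[0,0,0]], delta_rot=[[0,0,0],[0,0,0],[0,0,0],[0,0,0],[0,0,0],[0,0,0],[0,0,0],[0,0,0],[0,0,0],[0,0,0],[0,0,0],[0,0,0],[0,0,0],[0,0,0]], grip=[-1,-0.2,-0.2,-0.2,-0.2,-0.2,-0.2,-0.2,-0.2,-0.2,-0.2,-0.2,-0.2,-0.2])

```text
clock: 45.52
tool_pos: [0.6395, 0.1914, 0.2652]
eef_rot: [-0.001, 1.0, -0.0, -0.001]
contact_force: [0.4, -0.9, 0.4]
opening: 0.399
finger_force: 0.0
```

```bash
python3 - <<'E'
from h import *
st()
im,k=measure("wrist",{"short_board":.019,"round_weight":.047,"long_board":.019,"bar_a":.047},"w15")
E
```

```text
t 45.52 pos [0.6395 0.1914 0.2652] ang of tool y 90.1 tilt [-0.001 -0.    -1.   ] op 0.399 ff 0.0 F [ 0.4 -0.9  0.4]
short_board 0.67 rect x y L W ang [483.5 190.7  78.4  54.7   9.4] px [320.  44.] 1473
round_weight 0.86 rect x y L W ang [484.2 192.3  51.7  50.5  42.9] px [323.  27.] 2057
round_weight 0.63 rect x y L W ang [595.7 248.5  53.8  31.9   0.7] px [380. 139.] 1650
long_board 0.86 rect x y L W ang [597.1 207.6  59.4  54.7 -89.5] px [332. 138.] 4851
bar_a 0.95 rect x y L W ang [597.  165.9  55.9  30.6  -1. ] px [295. 140.] 1671
bar_a 0.74 rect x y L W ang [595.7 248.6  54.8  32.5  -1.8] px [380. 139.] 1724
bar_a 0.69 rect x y L W ang [ 721.8 -201.5   59.5   14.7  -69.1] px [ 55. 241.] 163
```

View pics/w15.png

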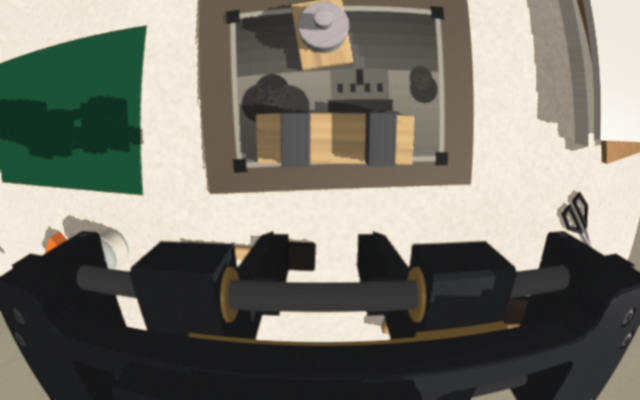

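Everything is in place: bars at px (295,140) and (380,139) square across the long board, and the round weight at (323,27) upright on the middle of the short board. Handing in.

```bash
python3 -c "
from plant import r
print(r.finish_job())"
```

```text
the job is handed in; nothing more can be done
None
```

I handed the job in at about 46 s; `finish_job()` returned no verdict. My last camera check put both boards within about 4 mm of their mends, the bars square about 42 mm either side of the long board's middle, and the round weight on the middle of the short board.

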